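# Wedge the drying plate just off its frame and hold it

## Task

The hinged drying plate with the tissue cassettes on it is lying shut on its blue frame and needs an air gap: take the yellow wedge by its black grip, bring it flat on the bench in front of the frame, and slide it toe first and straight in under the plate's open front edge until that edge has just lifted off the frame by about 4 mm (the wedge's red line is then right at the plate's edge). Finish while still holding the wedge there, so that the plate is carried by the wedge alone. Do not touch the plate yourself or let the gap go past 10 mm on the way, keep the cassettes where they lie on the plate, and leave the timer, the dropper bottle and the red box alone.

Things in the scene. Friction and masses are not known exactly. Their poses are not given: they have to be found in the camera images.
- wedge: Yellow wedge, 0.2 kg, 36 mm wide, flat on the bench. Origin on the underside below the grip; +x to the thin toe, z up. Block 28 mm high from x = -18 to +18 mm, then the top slopes 1 in 4 down to 3 mm at the toe, x = +118 mm. Black grip on the block: 30 mm along x, 22 mm along y, from 28 to 66 mm up; pinch across y from above. Red line at x = +50 mm (wedge 20 mm high).
- wedge_toe (a point): Middle of the wedge's toe, on the underside (118 mm ahead of the wedge's origin); +x points out of the toe.
- frame: Fixed blue U-shaped frame, 150 x 150 mm, 16 mm high, open front roughly toward the robot. Origin under its centre; +x points inward from the front (x = -75 mm) to the hinge at the back. Rails 22 mm wide at both sides and back leave a mouth 106 mm wide and 16 mm high between bench and plate, open 128 mm inward, with only bench inside.
- frame_mouth (a point): Top middle of the frame's open front: x = -75 mm, y = 0 in the frame's axes, 16 mm above the bench; +x points inward.
- plate_edge (a point): Middle of the lower front edge of the aluminium drying plate (138 x 146 x 8 mm, 4 mm raised rim, about 0.6 to 1.3 kg), which lies on the frame with its edge flush with the front. 16 mm above the bench when shut, 20 mm with a 4 mm gap. Axes as the frame's when shut.
- plate (a joint): Hinge of the drying plate at the back of the frame, in rad: 0 lying shut, growing as the front edge rises; the edge is 144 mm from the hinge, so 0.028 is a gap of 4 mm. No spring; the plate falls back by its weight.
- cassette_0: Pink tissue cassette, 28 x 40 x 8 mm, lying loose on the plate (origin: centre of its underside). Bystander.
- cassette_3: Green tissue cassette, 28 x 40 x 8 mm, lying loose on the plate (origin: centre of its underside). Bystander.
- cassette_4: Yellow tissue cassette, 28 x 40 x 8 mm, lying loose on the plate (origin: centre of its underside). Bystander.
- timer: White bench timer, 60 x 68 x 18 mm, lying to the right of the wedge (origin: centre of its underside). Bystander.
- dropper_bottle: Brown dropper bottle, 33 mm wide, 102 mm high, standing to the left of the frame's front (origin: centre of its underside). Bystander.
- red_box: Open red card box, 79 x 101 x 50 mm, standing to the left of the frame (origin: centre of its underside). Bystander.
Things that resemble listed ones, but are neither listed nor needed, are in the scene too. There is more than one size of the frame; the one meant has the size given above.

How it is judged:
On the way:
1. the wedge's toe is in under the plate's edge by at least 10 mm, flat on the bench, while the plate still lies on the frame (x of wedge_toe in the frame of frame_mouth above 0.01 m and y of wedge_toe in the frame of frame_mouth between -0.053 and 0.053 m and height (world z) of wedge_toe below 0.012 m and value of joint plate below 0.005 rad), for 0.1 s.
At the end, for the whole second after the job is handed in: Plate edge 2 to 7 mm off the frame, carried by the wedge alone (over 0.5 N); fingers still holding the wedge (over 2 N), which is still, flat on the bench (6 mm at grip, 8 mm at toe), 30 mm or more in, straight to 0.25 rad; cassettes, timer, bottle and box within 20 mm of their start (value of joint plate between 0.0135 and 0.0486 rad and contact force between wedge and plate above 0.5 N and contact force between the fingers and wedge above 2 N and contact force between each of the arm, the fingers and plate below 0.3 N and height (world z) of wedge below 0.006 m and height (world z) of wedge_toe below 0.008 m and angle between wedge's own z axis and vertical below 0.1 rad and angle between the x axis of wedge and the x axis of frame, either way round below 0.25 rad and x of wedge_toe in the frame of frame_mouth above 0.03 m and linear speed of wedge below 0.01 m/s and distance of each of cassette_0, cassette_3, cassette_4, timer, dropper_bottle, red_box from where it was at the start of the episode below 0.02 m); the arm keeps its last pose, push and grip.
It fails at once if the plate's edge is raised more than 10 mm off the frame (value of joint plate above 0.07 rad).
It fails at once if the robot touches the plate (contact force between any of the arm, the fingers and plate above 2 N).
It fails at once if a cassette is moved more than 20 mm (distance of any of cassette_0, cassette_3, cassette_4 from where it was at the start of the episode above 0.02 m).
It fails at once if the timer, the dropper bottle or the red box is moved more than 20 mm (distance of any of timer, dropper_bottle, red_box from where it was at the start of the episode above 0.02 m).
It also fails if it takes over 42 s, if anything falls off the work surface, if the arm or the gripper's body presses on something with over 40 N, if the wrist force passes 120 N, or if a joint passes its speed limit or range.

## Robot

A 6-joint arm with a two-finger parallel gripper is mounted at the origin on a cart in front of the work surface, level with it; the furniture and walls round the work are solid. World frame = base frame: x ahead of the robot, y to its left, z up, the work surface at z = 0. Lengths are in m, angles in rad, forces in N, time in s.
With the tool pointing down it reaches from about 0.25 to 0.85 m from the base axis. Payload 12.5 kg.
Tool frame: the origin (TCP) lies on the centre line of the jaws, within the pads' length; the fingertips stand 8 mm ahead of it and the grasp point (between the pads) lies 11 mm behind it; z points along the fingers, y is the line along which they close (so a half turn about z gives the same grasp; the last joint's range is limited). The gripper opens to 93 mm and grips with 3 to 60 N. Pads are 15 mm wide; open, the fingers measure 128 mm over their backs; the gripper's body (75 mm by 188 mm) begins 65 mm behind the grasp point.
Start: joints at [1.159, 0.351, 1.652, -0, 1.139, -0.085], TCP at [0.177, 0.521, 0.227] pointing down, gripper open.
Joint ranges: [-2.75, 2.75], [-0.79, 2.1], [0.01, 2.65], [-1.57, 4.71], [0.07, 3.14], [-2.87, 2.87]. Speed limits (rad/s): [2.22, 2.22, 2.79, 3.14, 3.14, 3.14].

## Interface

Orientations are given as a unit quaternion [x, y, z, w].
In Python, from plant import robot gives the robot as it stands.
- The arm moves only by the tool play_rows, never from a script. Its argument "steps" is a list of rows, each a list of 4 numbers: the shift along the tool's x, y, z in m, then the turn about the tool's z in degrees. A call has 1 to 10 rows; each row is the pose to reach, as a shift and turn from the pose commanded when the call began, along the tool's axes at that moment; what a row does not reach only later rows make up. A row lasts 1/12 s, in which the tool goes at most 41.7 mm and 7.16 degrees, less where a joint would pass 70% of its speed; a pose out of reach is approached as far as the arm can. A call with a gripper value outside its range is refused whole. "jaw" is the finger opening in m, from 0 to 0.093, set as the call begins (left out, the last holds). The fingers move at their own pace and stop on an object; "newtons" is the grip in N (left out, the last holds). Time passes only in rows, so rows that repeat a pose let the fingers close. It gives the time, the measured TCP pose, the force, the opening and the grip force at its end, in the units of the state.
- robot.sense(): the state, without advancing time (a new reading comes with each control period).
- robot.grab_frame(name): name is "scene" or "top"; returns the picture (420x560x3 uint8, red, green, blue); there is no depth.
- robot.get_calibration(name): a dict with "K" (3x3 intrinsics, pixels), "k1" (the pictures are not rectified: a ray, as slopes to the right and down, at radius r is drawn at 1 + k1 r^2 times it, then the intrinsics apply), "T" (4x4, takes a point from camera to world coordinates). Camera axes: x right, y down, z forward; pixel columns grow to the right and rows downward; lengths in m; the calibration is good to about 2 mm. A picture is of the moment at which its call begins. get_calibration takes no time and is no camera call.
- robot.job_done(): hands the job in; it is judged then, once.
The state is a dict: "time_s": time; "joint_positions": joint angles; "joint_velocities": joint speeds; "effort": joint torques, N m; "tcp_pos": TCP position; "tool_rot": TCP orientation; "contact_force": force on the tool from outside, world axes, zero at the start; "ft_torque": the same for the moment, N m; "opening": finger opening in m; "grasp_force": force on a finger pad.
Only numpy, scipy, OpenCV 4.12 (cv2) and the standard library are available. Lean on these libraries where they do the work, as an engineer would, in place of code of your own. Each camera call takes 0.05 s, during which the arm holds its last target. There are 200 camera calls.

## Working session

There is one attempt and no reset: what is moved stays moved. The work goes in short steps, Python scripts to look and compute and a tool call to move; the robot and the scene stay as the last step left them, time stands still between calls to the robot, and variables do not carry over. Pictures are saved under pics/ and viewed, at most 10 in all, crops included, and the job is handed in when it is done.

Besides the shell and the picture viewer there is one more tool, called after ">>>" as name([rows], argument=value, ...), one row to a line, values as JSON. play_rows: Moves the arm, as the interface text tells. Its arguments: {"type":"object","properties":{"steps":{"type":"array"},"jaw":{"type":"number"},"newtons":{"type":"number"}},"required":["steps"]}

```bash
mkdir -p pics; cat > h.py <<'E'
import numpy as np, cv2
from plant import robot
def ray(c,px):
    C=robot.get_calibration(c);K=C['K'];K=np.array(K);T=np.array(C['T'])
    px=np.atleast_2d(np.array(px,float))
    d=np.c_[(px[:,0]-K[0,2])/K[0,0],(px[:,1]-K[1,2])/K[1,1]]
    u=d.copy()
    for _ in range(20): u=d/(1+C['k1']*(u**2).sum(1,keepdims=True))
    r=np.c_[u,np.ones(len(u))]@T[:3,:3].T
    return T[:3,3],r
def at(c,px,z):
    o,r=ray(c,px); z=np.broadcast_to(z,(len(r),))
    return o+r*((z-o[2])/r[:,2])[:,None]
def proj(c,P):
    C=robot.get_calibration(c);K=np.array(C['K']);T=np.array(C['T'])
    p=(np.atleast_2d(P)-T[:3,3])@T[:3,:3]
    u=p[:,:2]/p[:,2:];u=u*(1+C['k1']*(u**2).sum(1,keepdims=True))
    return u*[K[0,0],K[1,1]]+[K[0,2],K[1,2]]
def snap(c,name):
    im=robot.grab_frame(c);cv2.imwrite(f'pics/{name}.png',im[:,:,::-1]);return im
E
python3 - <<'E'
from h import *
for c in('scene','top'):
    snap(c,c+'0');C=robot.get_calibration(c);print(c,np.array(C['T']).round(3).tolist(),np.array(C['K']).round(1).tolist(),C['k1'])
s=robot.sense();print(s['tool_rot'],s['tcp_pos'],s['contact_force'])
E
```

```text
scene [[-0.757, -0.501, 0.42, -0.048], [-0.653, 0.567, -0.501, 1.03], [0.013, -0.654, -0.757, 1.196], [0.0, 0.0, 0.0, 1.0]] [[540.4, 0.0, 277.8], [0.0, 540.4, 211.3], [0.0, 0.0, 1.0]] -0.13484438569024407
top [[0.022, -0.983, 0.184, 0.341], [-1.0, -0.02, 0.014, 0.268], [-0.01, -0.184, -0.983, 1.314], [0.0, 0.0, 0.0, 1.0]] [[405.4, 0.0, 277.4], [0.0, 405.4, 203.5], [0.0, 0.0, 1.0]] -0.10974563262611685
[ 1.62676688e-01  9.86679297e-01 -4.94763961e-04 -1.22447512e-04] [0.17642687 0.52063289 0.22616393] [ 0.22400895 -0.13176023 -0.75933032]
```

View pics/scene0.png

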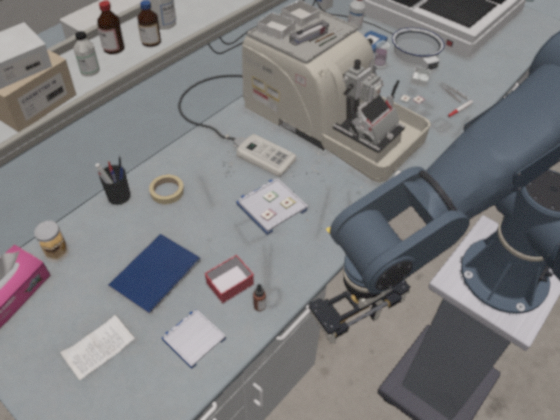

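View pics/top0.png

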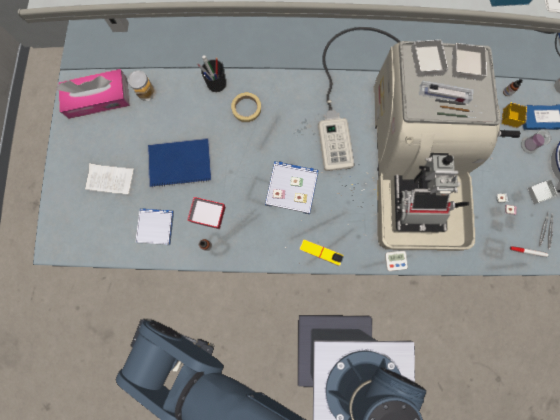

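The scene and top pictures show the plate with three cassettes at top (292,187). The look-alike is the smaller empty plate at (154,226). The wedge is at (321,252), with its black grip at (337,258) and toe at about (301,244). The timer is at (397,261), the bottle at (205,244) and the red box at (207,212).

```bash
python3 - <<'E'
from h import *
im=cv2.imread('pics/top0.png')
cv2.imwrite('pics/c1.png',cv2.resize(im[155:275,255:415],None,fx=5,fy=5,interpolation=cv2.INTER_CUBIC))
g=im.astype(int)
y=((g[:,:,2]>170)&(g[:,:,1]>140)&(g[:,:,0]<110)).astype(np.uint8);y[:235]=0;y[275:]=0;y[:,:290]=0;y[:,350:]=0
p=np.argwhere(y)[:,::-1].astype(np.float32);print(len(p),cv2.minAreaRect(p),cv2.boxPoints(cv2.minAreaRect(p)))
E
```

```text
413 ((320.9619445800781, 251.87078857421875), (42.575164794921875, 11.821761131286621), 22.249025344848633) [[299.0212  249.2814 ]
 [303.49734 238.33981]
 [342.90268 254.46017]
 [338.42654 265.40176]]
```

View pics/c1.png

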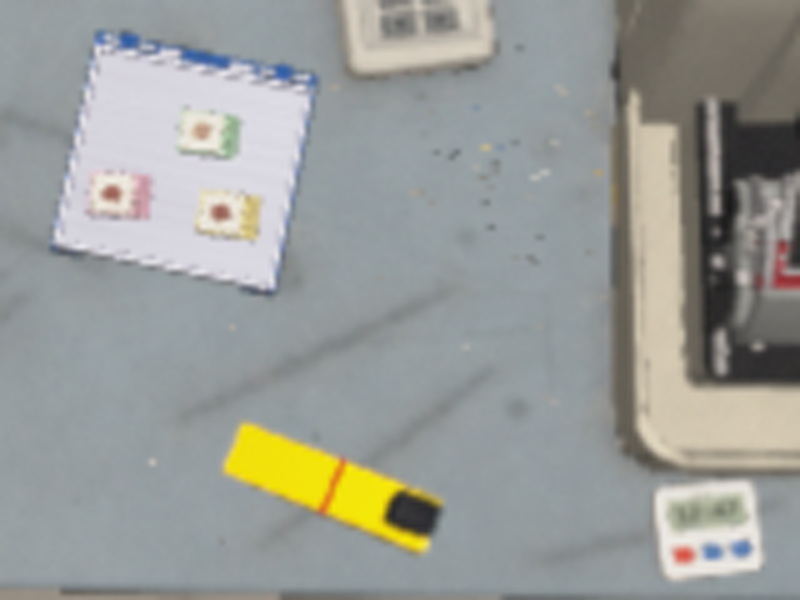

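The crop shows the plate and frame with corners at crop (98,33), (317,77), (273,292) and (53,248), with the hinge at the top and the front at the lower edge. The wedge's toe is at (232,448), its red line at (333,486) and its grip at (413,512).

```bash
cat > m.py <<'E'
from h import *
f=lambda a:(np.array(a,float)+.5)/5-.5+[255,155]
P=at('top',f([(98,33),(317,77),(273,292),(53,248)]),[.016,.016,.024,.024])
print(P.round(4),[np.linalg.norm(P[i]-P[(i+1)%4]).round(4) for i in range(4)])
m=(P[2]+P[3])/2;b=(P[0]+P[1])/2;d=b-m;print('front',m.round(4),'yaw',np.degrees(np.arctan2(d[1],d[0])), 'yaw via sides',[np.degrees(np.arctan2(*(q[[1,0]]))) for q in (P[0]-P[3],P[1]-P[2])],'via edges',[np.degrees(np.arctan2(-q[0],q[1])) for q in (P[0]-P[1],P[3]-P[2])])
W=at('top',f([(240,424),(224,472),(443,500),(420,553),(333,486),(413,512)]),[.003,.003,.028,.028,.020,.066])
print(W.round(4));t=(W[0]+W[1])/2;h=(W[2]+W[3])/2
print('toe',t,'heel',h,'len',np.linalg.norm((t-h)[:2]),'yaw',np.degrees(np.arctan2(*(t-h)[[1,0]])),'w',np.linalg.norm(W[0]-W[1]),np.linalg.norm(W[2]-W[3]))
E
cat > d.py <<'E'
E
python3 m.py; rm d.py
python3 - <<'E'
from scipy.spatial.transform import Rotation as R
from h import *
s=robot.sense();print(R.from_quat(s['tool_rot']).as_matrix().round(3))
E
```

```text
[[0.7261 0.3003 0.016 ]
 [0.6988 0.1546 0.016 ]
 [0.5527 0.1831 0.024 ]
 [0.5786 0.3258 0.024 ]] [np.float64(0.1483), np.float64(0.1491), np.float64(0.145), np.float64(0.1499)]
front [0.5656 0.2545 0.024 ] yaw -10.431159105244964 yaw via sides [np.float64(-9.794280474428259), np.float64(-11.07146444839435)] via edges [np.float64(-10.608019253679311), np.float64(-10.295421151509569)]
[[0.469  0.2024 0.003 ]
 [0.4378 0.2123 0.003 ]
 [0.4209 0.0745 0.028 ]
 [0.3873 0.0891 0.028 ]
 [0.429  0.1435 0.02  ]
 [0.4109 0.0987 0.066 ]]
toe [0.45341116 0.20732746 0.003     ] heel [0.4040939  0.08182052 0.028     ] len 0.1348487492958598 yaw 68.54792617428483 w 0.032805487966790656 0.036613106272979104
[[-0.947  0.321 -0.   ]
 [ 0.321  0.947 -0.001]
 [ 0.    -0.001 -1.   ]]
```

Measurements agree with the given sizes: frame about 149 × 149 mm, yaw −10.4°, mouth at (0.566, 0.2545). The wedge's origin is at (0.4106, 0.098), yaw 68.5°. Moving to above the grip.

>>> play_rows([
  [-0.036,-0.033,0,7],
  [-0.07,-0.064,0,14],
  [-0.1,-0.092,0,21],
  [-0.13,-0.12,0,28],
  [-0.16,-0.146,0,35],
  [-0.19,-0.173,0,42],
  [-0.22,-0.2,0,49],
  [-0.25,-0.228,0,56],
  [-0.28,-0.255,0,63],
  [-0.305,-0.278,0,70],
], jaw=0.06, newtons=30)

```text
time_s: 0.93
tcp_pos: [0.3767, 0.1575, 0.2267]
tool_rot: [0.701, 0.713, 0.0, 0.0]
contact_force: [0.7, 0.4, 0.5]
opening: 0.0602
grasp_force: 0.0
```

```bash
cat >> h.py <<'E'
def go(p,yaw):
    from scipy.spatial.transform import Rotation as R
    s=robot.sense();M=R.from_quat(s['tool_rot']).as_matrix()
    y=np.degrees(np.arctan2(M[1,0],M[0,0]))
    print('t',s['time_s'],'tcp',s['tcp_pos'].round(4),'yaw',y.round(2),'tilt',M[2].round(4),'F',s['contact_force'].round(1),'grip',s['opening'],s['grasp_force'],'q6',s['joint_positions'][5])
    print('shift',(M.T@(np.array(p)-s['tcp_pos'])).round(4),'turn',(y-yaw+180)%360-180)
E
python3 -c "
from h import *
go([.4106,.0978,.15],68.5)"
```

```text
t 0.9333 tcp [0.3767 0.1575 0.2267] yaw 90.92 tilt [-1.e-04  2.e-04 -1.e+00] F [0.7 0.4 0.5] grip 0.060185080896683486 0.0 q6 0.2660051641864935
shift [-0.0602  0.033   0.0767] turn 22.41815988188239
```

>>> play_rows([
  [-0.02,0.011,0.025,7],
  [-0.04,0.022,0.05,14],
  [-0.06,0.033,0.077,21],
  [-0.06,0.033,0.077,22.4],
  [-0.06,0.033,0.077,22.4],
])

```text
time_s: 1.35
tcp_pos: [0.4099, 0.0998, 0.1487]
tool_rot: [0.825, 0.565, -0.001, -0.001]
contact_force: [0.4, 0.0, 1.3]
opening: 0.0599
grasp_force: 0.0
```

```bash
python3 -c "
from h import *
go([.4106,.0978,.041],68.5)
im=snap('top','t1');cv2.imwrite('pics/c2.png',cv2.resize(im[190:275,285:385,::-1],None,fx=6,fy=6,interpolation=cv2.INTER_CUBIC))"
```

```text
t 1.35 tcp [0.4099 0.0998 0.1487] yaw 68.74 tilt [-0.0014 -0.0027 -1.    ] F [0.4 0.  1.3] grip 0.059944669410102604 0.0 q6 0.49915680839002685
shift [-0.0014  0.0016  0.1077] turn 0.24365393207631314
```

View pics/c2.png

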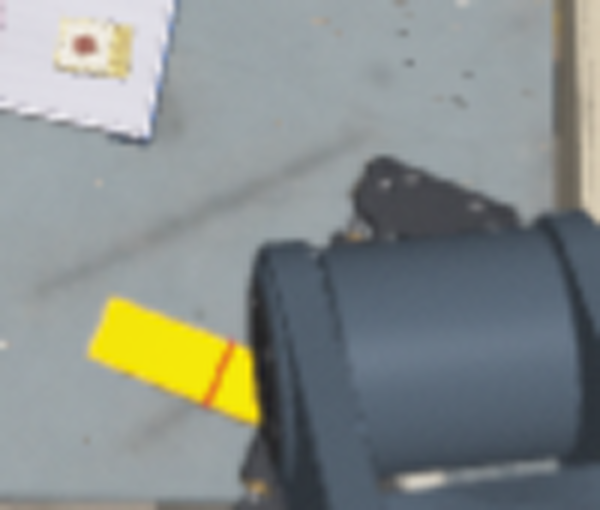

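The gripper straddles the wedge line, with the fingers either side of the block and the wedge unmoved. Descending.

>>> play_rows([
  [0,0,0.03,0],
  [0,0,0.055,0],
  [0,0,0.08,0],
  [0,0,0.095,0],
  [0,0,0.105,0],
  [0,0,0.108,0],
  [0,0,0.108,0],
  [0,0,0.108,0],
])

```text
time_s: 2.07
tcp_pos: [0.411, 0.101, 0.0426]
tool_rot: [0.824, 0.566, 0.001, 0.0]
contact_force: [-0.8, -0.0, 0.1]
opening: 0.06
grasp_force: 0.0
```

```bash
python3 -c "
from h import *
go([.4106,.0978,.041],68.5)"
```

```text
t 2.0667 tcp [0.411  0.101  0.0426] yaw 68.98 tilt [ 8.0e-04  1.3e-03 -1.0e+00] F [-0.8 -0.   0.1] grip 0.06002908730932468 0.0 q6 0.4977813315133699
shift [-0.0031  0.0008  0.0016] turn 0.47596886490816814
```

>>> play_rows([
  [-0.003,0.001,0.001,0.4],
  [-0.003,0.001,0.001,0.4],
  [-0.003,0.001,0.001,0.4],
])

```text
time_s: 2.32
tcp_pos: [0.4106, 0.0972, 0.0412]
tool_rot: [0.827, 0.563, 0.0, 0.0]
contact_force: [0.0, 0.9, 0.3]
opening: 0.0597
grasp_force: 0.0
```

>>> play_rows([
  [0,0,0,0],
  [0,0,0,0],
  [0,0,0,0],
  [0,0,0,0],
  [0,0,0,0],
  [0,0,0,0],
  [0,0,0,0],
  [0,0,0,0],
], jaw=0.01, newtons=40)

```text
time_s: 2.98
tcp_pos: [0.4103, 0.0973, 0.0406]
tool_rot: [0.827, 0.563, -0.0, -0.0]
contact_force: [-0.6, 0.0, -1.4]
opening: 0.0219
grasp_force: 39.9
```

```bash
python3 -c "
from h import *
m=np.array([.5655,.2545]);d=np.array([np.cos(np.radians(-10.4)),np.sin(np.radians(-10.4))])
p=m-.158*d;print(p)
go([*p,.06],-10.4)"
```

```text
[0.41009571 0.28302202]
t 2.9833 tcp [0.4103 0.0973 0.0406] yaw 68.48 tilt [-1.e-04 -1.e-04 -1.e+00] F [-0.6  0.  -1.4] grip 0.021854850089617614 39.92722034454346 q6 0.49796071719435175
shift [ 0.1727 -0.0683 -0.0194] turn 78.87525922643573
```

>>> play_rows([
  [0,0,-0.01,0],
  [0,0,-0.02,0],
  [0.01,-0.004,-0.02,5],
  [0.03,-0.012,-0.02,12],
  [0.05,-0.02,-0.02,19],
  [0.07,-0.028,-0.02,26],
  [0.09,-0.036,-0.02,33],
  [0.11,-0.044,-0.02,40],
  [0.13,-0.052,-0.02,47],
  [0.15,-0.06,-0.02,54],
])

```text
time_s: 3.82
tcp_pos: [0.4092, 0.2598, 0.0605]
tool_rot: [0.992, 0.123, -0.0, 0.0]
contact_force: [0.2, -0.9, -2.2]
opening: 0.0216
grasp_force: 39.9
```

```bash
python3 -c "
from h import *
go([.4101,.283,.06],-10.4)"
```

```text
t 3.8167 tcp [0.4092 0.2598 0.0605] yaw 14.13 tilt [-6.e-04  1.e-04 -1.e+00] F [ 0.2 -0.9 -2.2] grip 0.021590963313873827 39.92231369018555 q6 1.7938104603589988
shift [ 0.0066 -0.0222  0.0004] turn 24.532351035818067
```

>>> play_rows([
  [0.002,-0.007,0,7],
  [0.004,-0.014,0,14],
  [0.006,-0.022,0,21],
  [0.006,-0.022,0,24.5],
  [0.006,-0.022,0,24.5],
  [0.006,-0.022,0,24.5],
])

```text
time_s: 4.32
tcp_pos: [0.4096, 0.2815, 0.0604]
tool_rot: [0.996, -0.086, -0.0, 0.0]
contact_force: [0.8, -0.1, -1.8]
opening: 0.0218
grasp_force: 39.9
```

```bash
python3 -c "
from h import *
go([.4101,.283,.0405],-10.4)
im=snap('top','t2');cv2.imwrite('pics/c3.png',cv2.resize(im[150:270,230:350,::-1],None,fx=5,fy=5,interpolation=cv2.INTER_CUBIC))"
```

```text
t 4.3167 tcp [0.4096 0.2815 0.0604] yaw -9.88 tilt [-5.e-04  4.e-04 -1.e+00] F [ 0.8 -0.1 -1.8] grip 0.021794949870610092 39.92697715759277 q6 2.2517243039099903
shift [ 0.0002 -0.0016  0.0199] turn 0.515508806315836
```

View pics/c3.png

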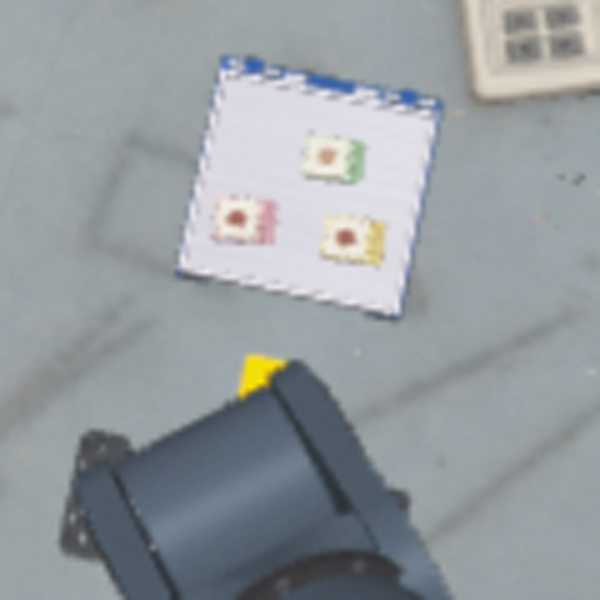

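The toe shows at crop (248,355), square to and about 40 mm short of the frame's front. The plate and cassettes are unmoved. Lowering to the bench.

>>> play_rows([
  [0,-0.001,0.008,0.3],
  [0,-0.002,0.015,0.5],
  [0,-0.002,0.019,0.5],
  [0,-0.002,0.02,0.5],
  [0,-0.002,0.02,0.5],
  [0,-0.002,0.02,0.5],
])

```text
time_s: 4.87
tcp_pos: [0.4099, 0.2833, 0.0403]
tool_rot: [0.996, -0.092, -0.0, 0.0]
contact_force: [-1.8, -1.5, 2.7]
opening: 0.0219
grasp_force: 40.0
```

```bash
python3 -c "
from h import *
m=np.array([.5655,.2545]);d=np.array([np.cos(np.radians(-10.4)),np.sin(np.radians(-10.4))])
go([*(m-.103*d),.0405],-10.4)
c=np.array([.4096,.2815]);n=np.array([-d[1],d[0]])
print('toe corner expected',(proj('top',[*(c+.118*d+.018*n),.023])-[229.5,149.5])*5, 'seen 248,355')"
```

```text
t 4.8667 tcp [0.4099 0.2833 0.0403] yaw -10.5 tilt [-7.e-04  7.e-04 -1.e+00] F [-1.8 -1.5  2.7] grip 0.021886064498721006 39.98233079910278 q6 2.2655399553453175
shift [ 0.0552  0.0002 -0.0002] turn -0.1017588459106662
toe corner expected [[250.75465328 351.18882599]] seen 248,355
```

>>> play_rows([
  [0.008,0,0,0],
  [0.016,0,0,0],
  [0.024,0,0,0],
  [0.032,0,0,0],
  [0.04,0,0,0],
  [0.047,0,0,0],
  [0.055,0,0,0],
  [0.065,0,0,0],
  [0.075,0,0,0],
  [0.08,0,0,0],
])

```text
time_s: 5.7
tcp_pos: [0.4904, 0.2687, 0.0407]
tool_rot: [0.996, -0.092, 0.0, -0.0]
contact_force: [0.2, 0.1, -1.3]
opening: 0.0214
grasp_force: 40.0
```

```bash
python3 -c "
from h import *
m=np.array([.5655,.2545]);d=np.array([np.cos(np.radians(-10.4)),np.sin(np.radians(-10.4))])
go([*(m-.05*d),.0403],-10.4)"
```

```text
t 5.7 tcp [0.4904 0.2687 0.0407] yaw -10.55 tilt [ 7.e-04 -4.e-04 -1.e+00] F [ 0.2  0.1 -1.3] grip 0.021447063914548658 39.98059630393982 q6 2.173077777929347
shift [0.0264 0.0004 0.0004] turn -0.14882549879084195
```

>>> play_rows([
  [0.002,0,0.0005,0],
  [0.004,0,0.0005,0],
  [0.006,0,0.0005,0],
  [0.008,0,0.0005,0],
  [0.008,0,0.0005,0],
  [0.008,0,0.0005,0],
])

```text
time_s: 6.2
tcp_pos: [0.497, 0.2676, 0.0404]
tool_rot: [0.996, -0.092, 0.0, -0.0]
contact_force: [-0.7, -1.0, 4.1]
opening: 0.022
grasp_force: 40.0
```

>>> play_rows([
  [0.002,0,0,0],
  [0.004,0,0,0],
  [0.004,0,0,0],
  [0.004,0,0,0],
])

```text
time_s: 6.53
tcp_pos: [0.5007, 0.2669, 0.0403]
tool_rot: [0.996, -0.092, 0.0, -0.0]
contact_force: [-2.0, 0.1, 4.7]
opening: 0.0217
grasp_force: 40.0
```

>>> play_rows([
  [0.002,0,0,0],
  [0.004,0,0,0],
  [0.004,0,0,0],
  [0.004,0,0,0],
])

```text
time_s: 6.87
tcp_pos: [0.5046, 0.2662, 0.0404]
tool_rot: [0.996, -0.092, 0.0, -0.0]
contact_force: [-1.5, 0.1, 6.6]
opening: 0.0218
grasp_force: 40.0
```

```bash
python3 -c "
from h import *
m=np.array([.5655,.2545]);d=np.array([np.cos(np.radians(-10.4)),np.sin(np.radians(-10.4))])
go([*(m-.05*d),.0403],-10.4)"
```

```text
t 6.8667 tcp [0.5046 0.2662 0.0404] yaw -10.52 tilt [ 1.e-04 -1.e-04 -1.e+00] F [-1.5  0.1  6.6] grip 0.021804304833913764 39.98281717300415 q6 2.158110111470514
shift [0.0121 0.0005 0.0001] turn -0.11927937781280207
```

>>> play_rows([
  [0.002,0,0,0],
  [0.004,0,0,0],
  [0.004,0,0,0],
  [0.004,0,0,0],
])

```text
time_s: 7.2
tcp_pos: [0.5069, 0.2656, 0.0403]
tool_rot: [0.996, -0.092, -0.002, 0.0]
contact_force: [-12.9, 2.9, 13.2]
opening: 0.0221
grasp_force: 40.0
```

>>> play_rows([
  [0.002,0,0,0],
  [0.004,0,0,0],
  [0.004,0,0,0],
  [0.004,0,0,0],
])

```text
time_s: 7.53
tcp_pos: [0.5107, 0.2649, 0.0403]
tool_rot: [0.996, -0.092, -0.002, 0.0]
contact_force: [-12.9, 2.1, 12.7]
opening: 0.0217
grasp_force: 40.0
```

```bash
python3 -c "
from h import *
m=np.array([.5655,.2545]);d=np.array([np.cos(np.radians(-10.4)),np.sin(np.radians(-10.4))])
go([*(m-.05*d),.0403],-10.4)
p=proj('scene',[.56,.26,.02])[0].astype(int);q=proj('top',[.55,.26,.02])[0].astype(int);print(p,q)
r=[]
for c,u in(('scene',p),('top',q)):
    im=snap(c,c+'5');r.append(cv2.resize(im[u[1]-45:u[1]+45,u[0]-33:u[0]+33,::-1],None,fx=6,fy=6,interpolation=cv2.INTER_CUBIC))
cv2.imwrite('pics/c5.png',np.hstack(r))"
```

```text
t 7.5333 tcp [0.5107 0.2649 0.0403] yaw -10.51 tilt [-0.0032  0.001  -1.    ] F [-12.9   2.1  12.7] grip 0.02174658227364383 39.99195992946625 q6 2.1504301711677396
shift [0.0058 0.0003 0.    ] turn -0.11301470373706479
[287 221] [285 213]
```

View pics/c5.png

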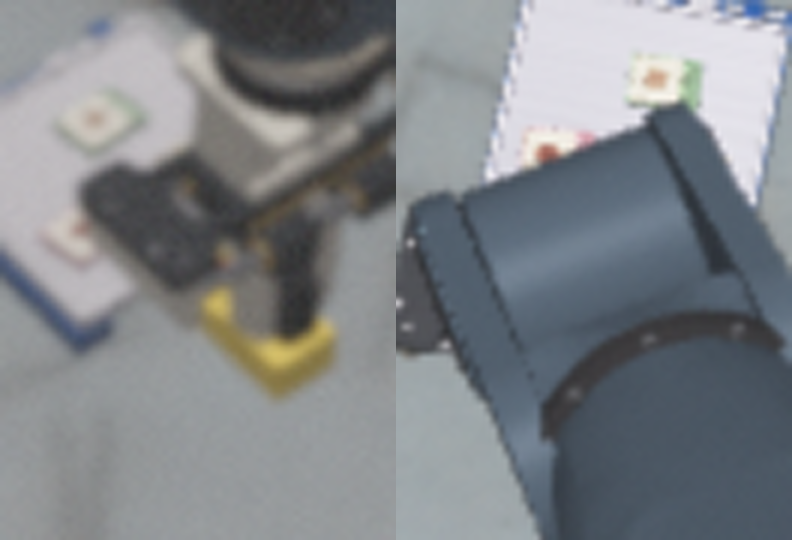

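The left panel shows the wedge block behind the fingers, and the plate's front-left corner at (80,345). The cassettes are in place. The force jump at TCP x ≈ 0.506 marks first contact, so I advance about 9–10 mm more, then measure the lift from image shift.

>>> play_rows([
  [0.002,0,0,0],
  [0.004,0,0,0],
  [0.006,0,0,0],
  [0.008,0,0,0],
  [0.009,0,0,0],
  [0.009,0,0,0],
  [0.009,0,0,0],
])

```text
time_s: 8.22
tcp_pos: [0.5195, 0.2633, 0.0403]
tool_rot: [0.996, -0.092, -0.002, 0.0]
contact_force: [-13.3, 2.2, 13.1]
opening: 0.0217
grasp_force: 40.0
```

```bash
cat > lift.py <<'E'
from h import *
m=np.array([.5655,.2545]);a=np.radians(-10.4);d=np.array([np.cos(a),np.sin(a)]);n=np.array([-d[1],d[0]])
go([*(m-.05*d),.0403],-10.4)
a0=cv2.imread('pics/scene0.png',0);snap('scene','s6');b=cv2.imread('pics/s6.png',0)
# plate's left rim near the front corner (free of the arm), and the back as control
for nm,c,z,h in(('front-left',m+.006*d+.070*n,.026,9),('pink',m+.04*d+.045*n,.03,9),('back',m+.14*d+.04*n,.02,9),('bench',m+.1*d+.3*n,.01,24)):
    u=proj('scene',[*c,z])[0]; w=proj('scene',[*c,z+.004])[0]-u; x,y=u.round().astype(int)
    t=a0[y-h:y+h+1,x-h:x+h+1];s=b[y-h-4:y+h+5,x-h-4:x+h+5]
    r=cv2.matchTemplate(s,t,cv2.TM_CCOEFF_NORMED);_,v,_,(i,j)=cv2.minMaxLoc(r)
    q=lambda l,c,e:(l-e)/(2*(l-2*c+e)) 
    dx=i-4+(q(r[j,i-1],r[j,i],r[j,i+1]) if 0<i<8 else 0);dy=j-4+(q(r[j-1,i],r[j,i],r[j+1,i]) if 0<j<8 else 0)
    print(nm,(x,y),'score',round(float(v),3),'shift',round(float(dx),2),round(float(dy),2),'4mm would be',w.round(2))
E
python3 lift.py
```

```text
t 8.2167 tcp [0.5195 0.2633 0.0403] yaw -10.51 tilt [-0.0034  0.001  -1.    ] F [-13.3   2.2  13.1] grip 0.02169230348096726 39.99788045883179 q6 2.1419254494949205
shift [-0.0031  0.0003  0.    ] turn -0.11249918440287843
front-left (np.int64(267), np.int64(228)) score 0.92 shift -0.22 -0.21 4mm would be [-0.   -0.91]
pink (np.int64(266), np.int64(216)) score 0.458 shift -4.0 -2.8 4mm would be [-0.   -0.92]
back (np.int64(247), np.int64(197)) score 0.991 shift 0.13 -0.21 4mm would be [-0.04 -0.92]
bench (np.int64(179), np.int64(251)) score 0.998 shift 0.0 0.0 4mm would be [-0.19 -0.88]
```

```bash
python3 -c "
from h import *
x,y=267,225
r=[cv2.resize(cv2.imread(f'pics/{f}.png')[y-20:y+50,x-18:x+42],None,fx=6.6,fy=6.6,interpolation=cv2.INTER_CUBIC) for f in('scene0','s6')]
cv2.imwrite('pics/c6.png',np.hstack(r));print(r[0].shape)
m=np.array([.5195,.2633]);a=np.radians(-10.5);d=np.array([np.cos(a),np.sin(a)]);n=np.array([-d[1],d[0]])
for k in((-.018,.018),(-.018,-.018)):
    p=m+k[0]*d+k[1]*n;print(((proj('scene',[*p,.028])-[x-18,y-20]+.5)*6.6+[396,0]).round(0), ((proj('scene',[*p,0])-[x-18,y-20]+.5)*6.6+[396,0]).round(0))
"
```

```text
(462, 396, 3)
[[717. 197.]] [[714. 238.]]
[[782. 156.]] [[779. 197.]]
```

View pics/c6.png

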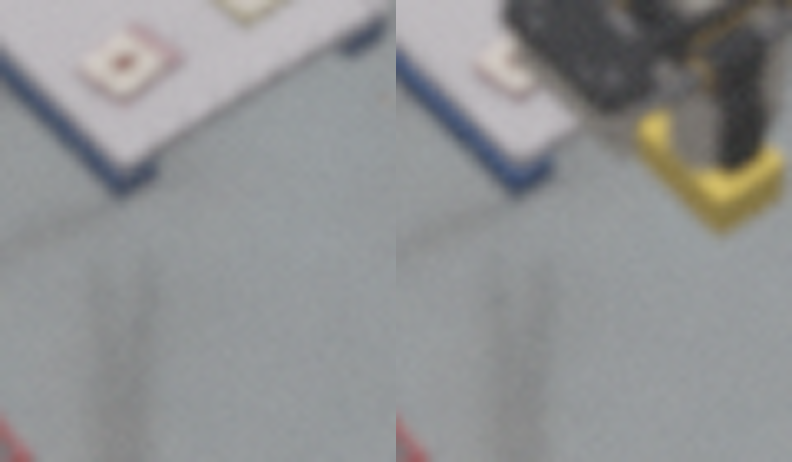

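The seen heel corners, (720,200) and (783,152), match the held pose, so the wedge hasn't slipped. I'll measure the edge rise from column brightness integrals and cross-check the front-corner position from this camera.

```bash
python3 -c "
from h import *
a=cv2.imread('pics/scene0.png').astype(float);s=[robot.grab_frame('scene')[:,:,::-1].astype(float) for _ in range(6)];b=np.mean(s,0)
for c in range(252,273):
    y0=int(205+(c-249)*1.0); A=a[y0-6:y0+22,c,2];B=b[y0-6:y0+22,c,2]
    print(c,y0-6,'shift',((B-A).sum()/(A.max()-A.min())).round(2), end=' | ')
    if c in(255,268): print(A.astype(int),B.astype(int))
f=lambda p:(np.array(p,float)+.5)/6.6-.5+[249,205]
m=np.array([.5655,.2545]);an=np.radians(-10.4);d=np.array([np.cos(an),np.sin(an)]);n=np.array([-d[1],d[0]])
for p,z in(((122,197),0),((125,165),.024),((158,170),.016),((385,15),.024)):
    w=at('scene',f(p),z)[0];print(p,w.round(4),'along',((w[:2]-m)@d).round(4),'across',((w[:2]-m)@n).round(4))
"
```

```text
252 202 shift -0.32 | 253 203 shift -0.48 | 254 204 shift -0.48 | 255 205 shift -0.53 | [189 188 189 188 189 187 188 190 187 188 188 179 165 141 112  90  77  83
 101 126 137 145 148 148 148 151 148 148] [189 189 189 189 189 189 188 188 188 185 180 170 150 124  98  79  71  81
 102 124 140 146 149 150 149 150 150 149]
256 206 shift -0.53 | 257 207 shift -0.59 | 258 208 shift -0.38 | 259 209 shift -0.46 | 260 210 shift -0.42 | 261 211 shift -0.55 | 262 212 shift -0.35 | 263 213 shift -0.41 | 264 214 shift -0.37 | 265 215 shift -0.46 | 266 216 shift -0.79 | 267 217 shift -1.02 | 268 218 shift -1.15 | [186 166 166 179 186 188 186 188 187 189 178 153 119  97  80  82 103 127
 139 144 146 146 146 145 147 145 146 144] [171 160 168 182 187 188 188 187 185 175 152 121  95  76  66  78 102 125
 141 145 146 147 148 147 148 148 147 146]
269 219 shift -0.67 | 270 220 shift -0.54 | 271 221 shift -0.42 | 272 222 shift -0.44 | (122, 197) [0.5819 0.3226 0.    ] along 0.0039 across 0.0699
(125, 165) [0.5797 0.3231 0.024 ] along 0.0016 across 0.07
(158, 170) [0.5717 0.311  0.016 ] along -0.0041 across 0.0567
(385, 15) [0.5503 0.1846 0.024 ] along -0.0024 across -0.0715
```

The edge near the front corner has risen about 0.9 px, or about 4 mm. That agrees with the force-contact estimate (3.4 mm) and the wedge pose. Handing in.

```bash
python3 -c "
from h import *
go([.5195,.2633,.0403],-10.4)
print(robot.job_done())"
```

```text
t 8.5667 tcp [0.5194 0.2633 0.0403] yaw -10.51 tilt [-0.0034  0.001  -1.    ] F [-13.3   2.5  12.7] grip 0.021502076541357953 39.997857213020325 q6 2.1419847905152216
shift [ 0.0001 -0.      0.    ] turn -0.11028240166149317
the job is handed in; nothing more can be done
None
```

I handed the job in with the gripper still holding the wedge, flat and straight, under the plate's front edge; the edge is about 4 mm off the frame (estimated from image shift and contact force), and the hand-in call returned no verdict.

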